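# Trial tilt of a spring-backed specimen stage beside the dissecting microscope

### The job

Before the tilt stage goes under the microscope, try out the tilt that the red tab marks, to see that the dish stays put: with a fingertip, gently press down the stage plate's free corner (the black thumb pad) until the yellow pointer stands level with the red tab on the scale, without going past it, and hold it there for two seconds. Then let the corner rise gently under the finger until the plate is level again, and come clear. Do not shift the tab, touch the dish, grip or pick up anything or disturb the things around the stage.

Things in the scene. Friction and masses are not known exactly. Their poses are not given: they have to be found in the camera images.
- tilt_stage: Tilt stage fixed to the bench: cream base, 160 mm square, under an aluminium plate 140 x 140 x 6 mm, top 72 mm up when level; both lie diamond-wise in this frame. Origin: on the bench under the centre. x: along the plate's hinge line (at z = 66 mm) through its two brass-headed pivot corners; -y: from the centre to the free corner with thumb pad, pointer and scale; z up. Place and heading vary.
- tilt_plate (a joint): Tilt of the plate in rad: 0 = level (on its level stop, opposite the pad), grows as the free corner is pressed down, stop at 0.26. A spring pushes up: 2.4 N at the thumb pad to start, growing by 30 N per rad (8 N at 0.19 rad); released, it comes back by itself.
- thumb_pad (a point): Centre of the top of the black round rubber thumb pad (24 mm across, 4 mm thick) on the plate's free corner: 80 mm from the stage's centre and hinge line, 76 mm above the bench when level; it sinks with the plate. Nothing stands above it; of the stage only the dish and the scale (94 mm) rise over 80 mm.
- pointer_tip (a point): Outer end of the yellow pointer (4 mm wide, 3 mm thick) fixed to the plate, on the line from the stage's centre through the thumb pad, 183 mm from the centre and 68.5 mm above the bench when level. It sinks in front of the scale as the pad is pressed: 2.29 mm for each mm of the pad.
- tab_mark (a point): Front centre of the red index tab, a clip 10 mm tall, 18 mm wide, on the outer edge of the upright scale (white, 34 mm wide, 4 mm thick, 20 to 94 mm above the bench, ticks every 5 mm), beside the pointer's path. z up. Set 36 to 52 mm above the bench (varies). The pointer is level with the tab when its tip is at this height, within the tab's own height (5 mm either way).
- graft_dish: Open glass dish, 62 mm across, 13 mm tall, with a teal pad and small samples, lying loose in the middle of the stage plate. Origin: centre of its underside. It stays on the plate by friction alone.
- forceps: Steel forceps, 130 mm long, 10 mm wide, 6 mm high, lying loose near the stage. Origin: under the middle; x along its length, tips to +x.
- vial: Small glass vial with a blue cap, 24 mm across, 52 mm tall, standing loose near the scale. Origin: centre of its underside.
- saline_bottle: Pink bottle with a white cap, 36 mm across, 85 mm tall, standing loose near the stage. Origin: centre of its underside.
- covered_dish: Covered glass dish, 65 mm across, 16 mm tall, teal spot on top, lying loose near the stage. Origin: centre of its underside.
- slide_box: Grey slide box, 85 x 140 x 30 mm, loose, to the right of the work. Origin: centre of its underside.
- spray_jar: Amber jar with a black cap, 60 mm across, 100 mm tall, loose, to the left of the work. Origin: centre of its underside.

How it is judged:
By the outcome, as a careful person would: the job done as asked, in the order asked, and still so for the second after the job is handed in, with the robot touching nothing.
It also fails if it takes over 35 s, if anything falls off the work surface, if the arm or the gripper's body presses on something with over 40 N, if the wrist force passes 120 N, or if a joint passes its speed limit or range.

### The arm

A 7-joint arm with a two-finger parallel gripper is mounted at the origin on the work surface. World frame = base frame: x ahead of the robot, y to its left, z up, the work surface at z = 0. Lengths are in m, angles in rad, forces in N, time in s.
With the tool pointing down it reaches from about 0.425 to 0.8 m from the base axis. Payload 8.3 kg.
Tool frame: the origin (TCP) lies midway between the tips of the shut fingers; the grasp point (between the pads) lies 19 mm behind it; z points along the fingers, x is the direction in which the jaws open and shut, and the axes are right-handed (so a half turn about z gives the same grasp; the last joint's range is limited). The gripper opens to 85 mm and grips with 20 to 120 N. Pads are 22 mm wide; open, the fingers measure 114 mm over their backs; the gripper's body (76 mm by 85 mm) begins 54 mm behind the grasp point. The pads swing forward as they close: fully open they stand 13 mm farther back than shut.
Start: joints at [-1.408, 0.383, 0.016, 1.37, -0.006, 1.388, -0.046], TCP at [0.14, 0.609, 0.203] pointing down, gripper open.
Joint ranges: [-2.95, 2.95], [-0.25, 2.06], [-1.52, 1.56], [0.18, 2.33], [-1.44, 4.58], [0.02, 2.06], [-3.01, 3.01]. Speed limits (rad/s): [2.39, 2.39, 3.01, 3.01, 3.14, 3.14, 3.14].

### API

Orientations are given as a rotation vector (axis times angle).
In Python, from cell import bot, eoat, solver, read_state, snapshot gives the robot as it stands. Calls block until the motion is done:
- bot.move_to(position, orientation): joint-space move of the TCP to a pose.
- bot.move_l(position, attitude=None, max_speed=0.15, f_stop=None): straight line of the TCP; attitude=None keeps the orientation; max_speed is the mean speed in m/s. With f_stop (N) it stops when the force on the tool has changed by that much, and returns True; else False.
- bot.movej(angles): joint-space move.
- eoat.grip(opening, f_grip=None): finger opening in m; f_grip is the grip in N (None keeps the last); returns when the fingers have stopped.
- bot.dwell(seconds).
- solver.inverse_kinematics(position, orientation): joint angles nearest the present ones, or None.
- read_state(): the state.
- snapshot(name): name is "scene" or "top"; returns a dict with "frame" (384x512x3 uint8, blue, green, red), "depth" (384x512 float32, m along the optical axis (not along the pixel's ray), 0 where there is no reading), "vfov" (degrees; the focal length in pixels is half the picture's height over the tangent of half this angle, whatever the lens; pixels are square), "cx", "cy" (the principal point, pixels), "R" (3x3) and "t" (3): a world point X has camera coordinates R X + t. Camera axes: x right, y down, z forward; pixel columns grow to the right and rows downward; lengths in m; the calibration is good to about 2 mm. A picture is of the moment at which its call begins.
A pose or a line that the arm cannot do raises bot.Unreachable and nothing moves.
- bot.sign_off(): hands the job in, once; it reports no verdict.
The state is a dict: "t": time; "qpos": joint angles; "joint_velocities": joint speeds; "joint_torque": joint torques, N m; "eef_pos": TCP position; "eef_rot": TCP orientation; "wrist_force": force on the tool from outside, world axes, zero at the start; "moment": the same for the moment, N m; "gripper_width": finger opening in m.
Only numpy, scipy, OpenCV 4.12 (cv2) and the standard library are available. Lean on these libraries where they do the work, as an engineer would, in place of code of your own. Each camera call takes 0.05 s, during which the arm holds its last target. There are 200 camera calls.

## Working session

There is one attempt and no reset: what is moved stays moved. The work goes in short steps, each a Python script; the robot and the scene stay as the last script left them, time stands still between calls to the robot, and variables do not carry over. Pictures are saved under pics/ and viewed, about 8 in all and at most 12, crops included, and the job is handed in when it is done.

```bash
ls; mkdir -p pics
python3 - <<'E'
from cell import *
import cv2,numpy as np
for n in("scene","top"):
    s=snapshot(n); cv2.imwrite(f"pics/{n}0.png",cv2.resize(s["frame"],None,fx=1.5,fy=1.5)); np.savez(f"{n}0.npz",**s)
    print(n,s["vfov"],s["cx"],s["cy"],np.round(s["R"],3).tolist(),s["t"], (s["depth"]>0).mean())
st=read_state();print(st["t"],st["eef_pos"],st["eef_rot"],st["gripper_width"],st["wrist_force"])
E
```

```text
pics
scene 42.592549706850946 261.34849067774184 194.9014308617998 [[0.398, 0.917, 0.004], [0.785, -0.338, -0.52], [-0.475, 0.21, -0.854]] [-0.234231   -0.38809849  1.93757854] 0.99627685546875
top 42.776334161072896 255.7580013385994 192.79619003422525 [[-0.002, -1.0, 0.002], [-0.995, 0.002, -0.097], [0.097, -0.002, -0.995]] [-1.92670446e-03  5.48862986e-01  1.97117405e+00] 0.9959615071614584
0.1 [0.1397746  0.60863411 0.2023727 ] [ 2.45659345e+00  1.95640032e+00 -2.17507769e-03] 0.08577437508652452 [-1.44603406 -0.40497471 -0.00521607]
```

View pics/scene0.png

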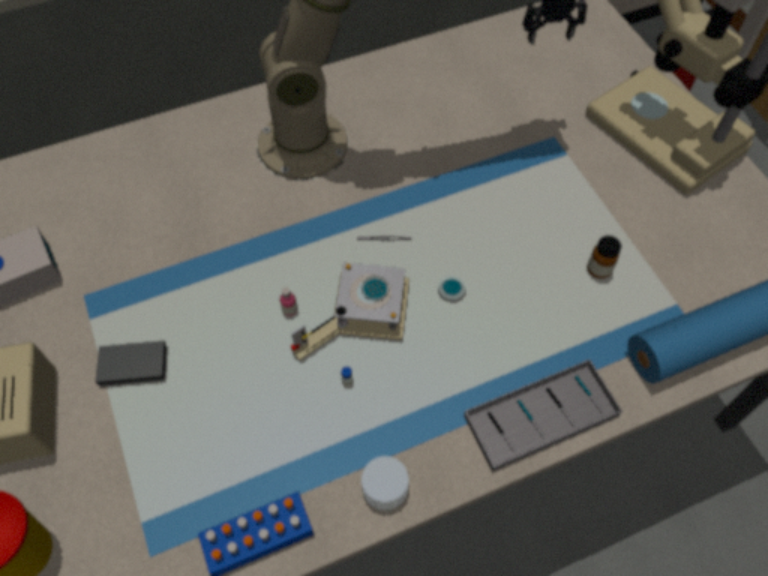

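View pics/top0.png

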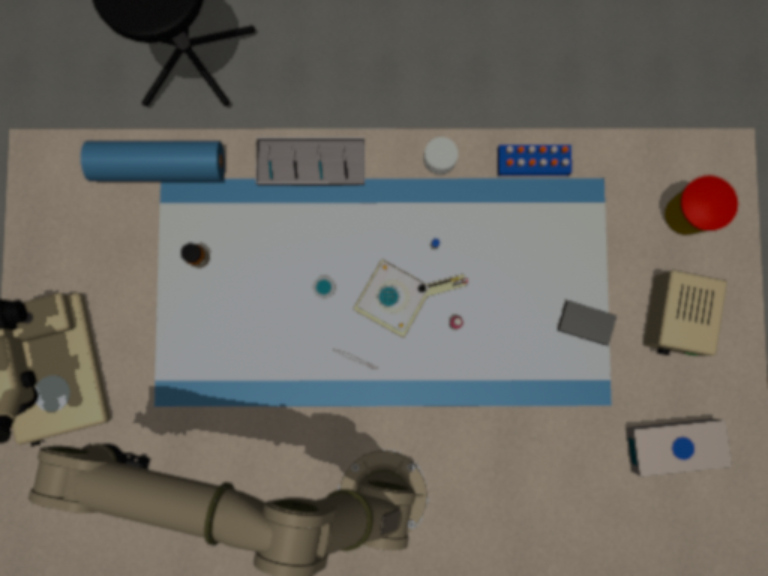

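The scene picture shows the stage at about (375,295), with its black pad at (341,311) and the scale and red tab near (297,347). In the top picture the pad is at (421,288) and the tab is near (463,283). The next step is to enlarge both and measure.

```bash
cat > h.py <<'E'
import numpy as np,cv2
def K(s):
    f=s["frame"].shape[0]/2/np.tan(np.radians(float(s["vfov"]))/2); return f,float(s["cx"]),float(s["cy"])
def ray(s,u,v):
    f,cx,cy=K(s); R,t=s["R"],s["t"]; d=R.T@np.array([(u-cx)/f,(v-cy)/f,1]); return -R.T@t,d
def plane(s,u,v,z):
    c,d=ray(s,u,v); return c+d*(z-c[2])/d[2]
def proj(s,X):
    f,cx,cy=K(s); p=s["R"]@np.asarray(X,float)+s["t"]; return np.array([cx+f*p[0]/p[2],cy+f*p[1]/p[2]])
def tri(r1,r2):
    (a,d),(b,e)=r1,r2; m=np.stack([d,-e],1); k=np.linalg.lstsq(m,b-a,rcond=None)[0]
    p,q=a+k[0]*d,b+k[1]*e; return (p+q)/2,np.linalg.norm(p-q)
E
python3 - <<'E'
import numpy as np,cv2
from h import *
im=[]
for n,(x0,y0) in dict(scene=(180,165),top=(225,160)).items():
    s=np.load(n+"0.npz"); c=s["frame"][y0:y0+84,x0:x0+112]
    im.append(cv2.resize(c,None,fx=7,fy=7,interpolation=cv2.INTER_CUBIC))
    hsv=cv2.cvtColor(s["frame"],cv2.COLOR_BGR2HSV).astype(int); H,S,V=hsv[...,0],hsv[...,1],hsv[...,2]
    for nm,m in dict(red=((H<8)|(H>172))&(S>110)&(V>60),teal=(H>82)&(H<98)&(S>110),black=(V<60),blue=(H>105)&(H<125)&(S>120),yel=(H>22)&(H<34)&(S>110)).items():
        k,_,st,ce=cv2.connectedComponentsWithStats(m[y0-10:y0+94,x0-10:x0+122].astype(np.uint8))
        print(n,nm,[(np.round(ce[i]+[x0-10,y0-10],1).tolist(),int(st[i,4])) for i in range(1,k)])
    cv2.imwrite(f"pics/{n}c.png",im[-1])
E
```

```text
scene red [([193.0, 197.7], 3), ([187.3, 199.3], 3), ([190.2, 202.8], 8), ([194.5, 202.5], 2), ([196.5, 230.9], 16)]
scene teal [([249.7, 192.1], 140), ([298.8, 191.0], 48)]
scene black [([227.0, 207.0], 21), ([226.8, 213.4], 5), ([261.5, 217.0], 12), ([201.5, 221.5], 4), ([202.0, 227.2], 4)]
scene blue [([230.7, 247.9], 35)]
scene yel [([202.6, 223.9], 8)]
top red [([302.1, 215.8], 12)]
top teal [([216.7, 191.0], 39), ([258.6, 197.2], 104)]
top black [([280.8, 191.5], 13)]
top blue [([290.0, 161.6], 17)]
top yel [([303.2, 185.7], 6)]
```

View pics/scenec.png

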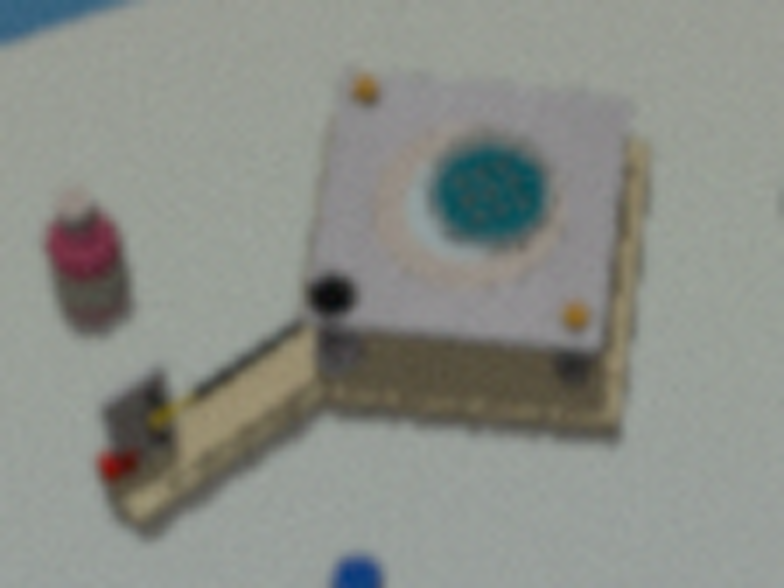

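View pics/topc.png

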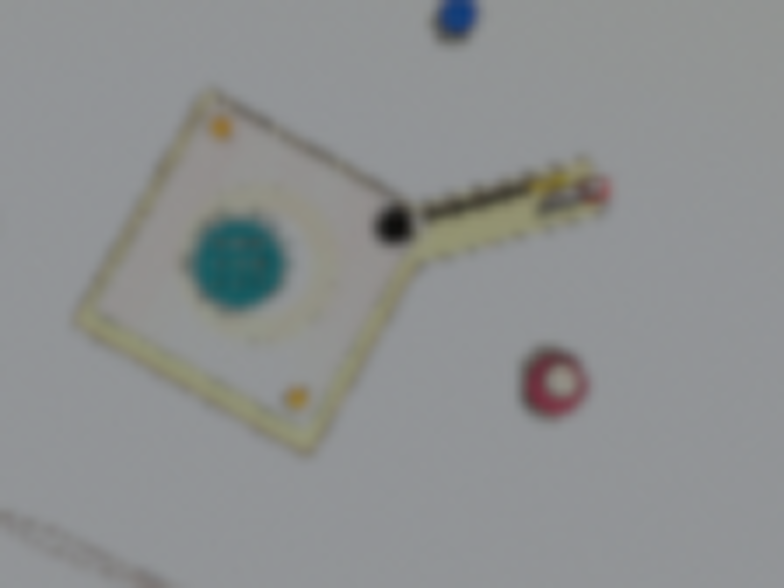

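The crops are readable. The scale stands radially beside the pointer with the red tab at its outer end. In scene pixels the tab is at about (196.5,231), the pointer tip near (202,224) and the pad at (227,207). I'll average several frames, fit the stage frame and triangulate.

```bash
cat >> h.py <<'E'
def avg(n,N=6):
    from cell import snapshot
    L=[snapshot(n) for _ in range(N)]; s=dict(L[0]); s["frame"]=np.mean([l["frame"].astype(np.float32) for l in L],0)
    s["depth"]=np.median([l["depth"] for l in L],0); return s
def cen(w,c,r):  # weighted centroid in a window
    x,y=int(round(c[0])),int(round(c[1])); p=w[y-r:y+r+1,x-r:x+r+1]; Y,X=np.mgrid[y-r:y+r+1,x-r:x+r+1]
    return np.array([(p*X).sum(),(p*Y).sum()])/p.sum()
def redw(f): return np.clip(f[...,2]-np.maximum(f[...,0],f[...,1])-25,0,None)
def yelw(f): return np.clip(np.minimum(f[...,2],f[...,1])-f[...,0]-45,0,None)
E
python3 - <<'E'
from h import *
S={n:avg(n,8) for n in("scene","top")}
np.set_printoptions(precision=4,suppress=True)
for n in S: np.savez(n+"1.npz",**S[n])
P={}
crop=dict(scene=(180,165),top=(225,160))
guess=dict(pad=((332,295),(394,225)),b1=((365,90),(296,397)),b2=((575,315),(221,127)),tab=((115,465),(600,189)),tip=((165,415),(550,182)))
for k,(a,b) in guess.items():
    rs=[]
    for n,g in zip(("scene","top"),(a,b)):
        f=S[n]["frame"]; g=np.array(g)/7-.43+crop[n]
        w=dict(pad=np.clip(80-f.max(2),0,None),tab=redw(f),tip=yelw(f)).get(k,np.clip(f[...,2]-f[...,0]-45,0,None))
        u=cen(w,g,4); u=cen(w,u,3); P[k,n]=u; rs.append(ray(S[n],*u))
    X,e=tri(*rs); print(k,P[k,"scene"],P[k,"top"],"X",X,"gap",round(e,4))
print("cam",ray(S["scene"],261,194)[0])
for n in S:
    q=[plane(S[n],*P[k,n],z) for k,z in(("pad",.076),("b1",.073),("b2",.073))]
    print(n,*q,"mid",(q[1]+q[2])/2, "pad dist",np.linalg.norm(q[0]-(q[1]+q[2])/2),"brass",np.linalg.norm(q[1]-q[2]))
f=S["scene"]["frame"]; print("redw\n",redw(f)[226:236,190:203].astype(int)); print("yelw\n",yelw(f)[217:231,196:213].astype(int))
print("top red\n",redw(S["top"]["frame"])[182:192,304:317].astype(int))
E
```

```text
pad [226.8137 206.9411] [280.9785 191.7226] X [ 0.5482 -0.1039  0.0736] gap 0.0013
b1 [231.6589 177.112 ] [267.0105 216.4686] X [ 0.4496 -0.0477  0.0776] gap 0.0012
b2 [261.8033 209.6217] [256.157  177.6997] X [ 0.6041 -0.005   0.0776] gap 0.001
tab [195.8672 230.9863] [310.7485 186.9571] X [ 0.5716 -0.2245  0.0384] gap 0.0033
tip [202.7926 223.8777] [303.5    185.4664] X [ 0.5734 -0.195   0.0689] gap 0.0029
cam [ 1.3188 -0.3236  1.4546]
scene [ 0.5493 -0.1048  0.076 ] [ 0.4465 -0.0473  0.073 ] [ 0.6016 -0.0044  0.073 ] mid [ 0.524  -0.0259  0.073 ] pad dist 0.08296463299519462 brass 0.16091437075390408
top [ 0.5482 -0.1031  0.076 ] [ 0.45   -0.0472  0.073 ] [ 0.6049 -0.0046  0.073 ] mid [ 0.5275 -0.0259  0.073 ] pad dist 0.07999140578542183 brass 0.16062910984743906
redw
 [[ 0  0  0  0  0  0  0  0  0  0  0  0  0]
 [ 0  0  0  0  0  0  0  0  0  0  0  0  0]
 [ 0  0  0  0  0  0  0  0  0  0  0  0  0]
 [ 0  0  0  0  0  5  0  0  7  2  0  0  0]
 [ 0  0  0  0 26 50 32 28 29 10  0  0  0]
 [ 0  0  0  0 34 78 66 44 24  1  0  0  0]
 [ 0  0  0  0 12 56 53 24  3  0  0  0  0]
 [ 0  0  0  0  0 13 11
[... 597 characters left out ...]
 [ 0  0  0  0  0  0  0  0  0  0  0  0  0  0  0  0  0]
 [ 0  0  0  0  0  0  0  0  0  0  0  0  0  0  0  0  0]
 [ 0  0  0  0  0  0  0  0  0  0  0  0  0  0  0  0  0]
 [ 0  0  0  0  0  0  0  0  0  0  0  0  0  0  0  0  0]
 [ 0  0  0  0  0  0  0  0  0  0  0  0  0  0  0  0  0]]
top red
 [[ 0  0  0  0  0  0  0  0  0  0  0  0  0]
 [ 0  0  0  0  0  0  0  0  0  0  0  0  0]
 [ 0  0  0  0  0  0  0  0  0  0  0  0  0]
 [ 0  0  0  0  0  0  0  0  0  0  0  0  0]
 [ 0  0  0  0  0  0  0  3  0  0  0  0  0]
 [ 0  0  0  0  0  0  1 12  0  0  0  0  0]
 [ 0  0  0  0  0  0  2  0  0  0  0  0  0]
 [ 0  0  0  0  0  0  0  0  0  0  0  0  0]
 [ 0  0  0  0  0  0  0  0  0  0  0  0  0]
 [ 0  0  0  0  0  0  0  0  0  0  0  0  0]]
```

The stage frame agrees between the two views: centre about (0.527,-0.026), free direction about (0.266,-0.964). The tab's height depends on its sideways offset, so I'll look closer and check the depth.

Run:
```python
from h import *
np.set_printoptions(precision=1,suppress=True,linewidth=160)
S={n:dict(np.load(n+"1.npz")) for n in("scene","top")}
a=np.array([.266,-.964]); b=np.array([.964,.266]); c=np.array([.5275,-.0262])
out=[]
for n,(x0,y0) in dict(scene=(185,208),top=(290,174)).items():
    p=S[n]["frame"][y0:y0+30,x0:x0+26]; 
    p=np.clip((p-20)*1.3,0,255).astype(np.uint8)
    out.append(cv2.resize(p,None,fx=15,fy=15,interpolation=cv2.INTER_LANCZOS4))
cv2.imwrite("pics/z.png",np.hstack(out))
print("top cam",ray(S["top"],256,190)[0])
for n,(xs,ys) in dict(scene=(range(192,210),range(216,236)),top=(range(299,315),range(183,193))).items():
    s=S[n]; print(n,"z mm | along,lat of high pts")
    for y in ys:
        r=[]
        for x in xs:
            C,d=ray(s,x,y); X=C+d*s["depth"][y,x]; q=X[:2]-c
            r.append("%3d/%3d/%3d"%(X[2]*1e3,q@a*1e3,q@b*1e3) if n=="top" or 1 else "")
        if n=="top" : print(y," ".join(r))
        else: print(y," ".join(t.split("/")[0]+"/"+t.split("/")[2] for t in r))
```

```text
top cam [0.4 0.  2. ]
scene z mm | along,lat of high pts
216   3/-80   4/-78   0/-78   2/-75   0/-74   1/-71   2/-68   3/-66   3/-64   0/-64  96/-12   0/-59   0/-57   1/-54   2/-52   1/-50   3/-47   2/-45
217   0/-79   1/-76   2/-73   0/-73   3/-69   2/-67   1/-66   2/-63   2/-61  95/-11  94/-10  89/-10   4/-52   1/-51   0/-50   0/-47  -1/-46   1/-42
218   1/-75   3/-72   4/-69   4/-67   0/-68   3/-64   2/-62  92/-14  96/-10  91/-10  91/ -8  85/ -9   2/-49   4/-46   0/-46   1/-43   2/-41   1/-39
219  -1/-74   1/-70   0/-69   3/-65   2/-63   2/-61  95/-11  95/-10  90/-10  87/-10  84/ -9  80/ -9   1/-47   1/-45   1/-42   0/-41   0/-39  73/ -1
220   1/-69   0/-67   0/-65   1/-62  94/-13  94/-11  91/-10  87/-11  88/ -8  84/ -8  77/-10  75/ -9   3/-43   2/-41   1/-39  71/ -3  71/  0  67/ -1
221   5/-64   2/-63   5/-59  95/-11  93/-11  90/-10  88/ -9  81/-11  80/ -9  77/ -9  71/ -9  69/ -9  63/-10   2/-38  70/ -2  71/  0  72/  2  22/-20
222   0/-63   3/-59  94/-11  92/-10  92/ -8  85/ -9  82/ -9  77/-10  74/ -9  68/-10  65/-10  63/ -8  57/-10  72/  0  73/  1   2/-31  21/-19  22/-17
223   0
[... 3209 characters left out ...]
/-11  23/185/-12  17/190/-13  17/194/-14  17/197/-15  21/201/-17  -1/208/-16   0/212/-17   0/216/-18   0/220/-20
190  20/157/ -8  22/160/-10  23/164/-11  21/168/-12  16/173/-13  17/177/-14  20/180/-15  16/185/-16  23/188/-17  22/192/-18  18/196/-19   1/202/-19   0/207/-20  -1/211/-21   4/214/-23   0/219/-24
191  19/155/-12  20/159/-14  21/163/-15  20/167/-16  19/171/-17  16/176/-18  19/179/-19   1/185/-19   0/189/-20  -1/194/-21   1/197/-22   2/201/-23   0/205/-24  -1/210/-25   1/213/-26   0/217/-28
192  23/154/-17  18/158/-17  19/162/-18  18/166/-19  -4/173/-19  -2/177/-20  -4/181/-21   3/184/-23   0/188/-24   2/192/-25  -2/197/-26   0/200/-27   0/204/-28   0/208/-29   1/212/-30   1/216/-32
```

View pics/z.png

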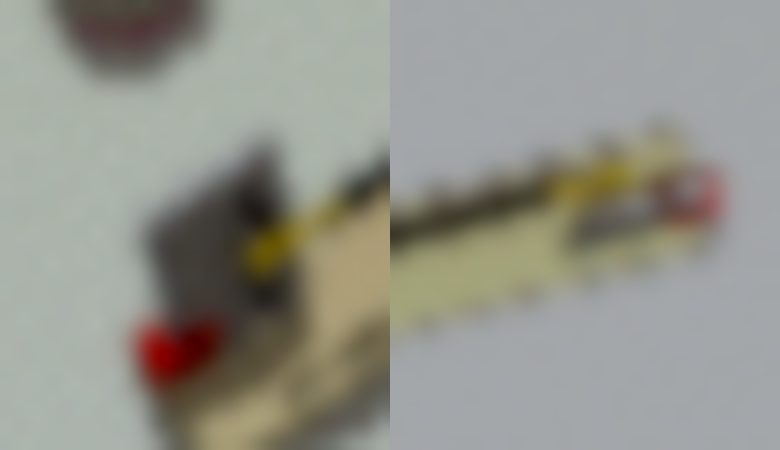

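Depth gives a clear picture. The scale's face is about 9 mm to one side of the pointer. The tab's top reads about 44 mm with roughly +1 mm bias (the pointer's top reads 71 against 70 true), so the tab centre is about 38 mm, matching the triangulated 38.4. I'll aim the pointer tip at about 38.5 to 39, a tilt of about 0.163 rad. Next I shut the gripper, hover over the pad and touch it.

```bash
cat >> h.py <<'E'
from scipy.spatial.transform import Rotation as Ro
A=np.array([.266,-.964,0]);A/=np.linalg.norm(A);B=np.array([-A[1],A[0],0]);C0=np.array([.5272,-.0262,0])
def tool(th,sg):
    x=sg*B; z=np.array([0,0,-1.]); return (Ro.from_rotvec(B*th)*Ro.from_matrix(np.stack([x,np.cross(z,x),z],1))).as_rotvec()
def pt(along,z,th):
    h=C0+[0,0,.066]; return h+Ro.from_rotvec(B*th).apply(A*along+[0,0,z-.066])
E
python3 - <<'E'
from h import *
from cell import *
q=np.array(read_state()["qpos"]); best=None
for sg in(1,-1):
    j=solver.inverse_kinematics(pt(.08,.13,0),tool(0,sg)); k=solver.inverse_kinematics(pt(.08,.074,.18),tool(.18,sg))
    print(sg,None if j is None else np.round(j,2),None if k is None else np.round(k,2))
    if j is not None and k is not None and (best is None or abs(j-q).max()<best[0]): best=(abs(j-q).max(),sg)
sg=best[1]; print("sg",sg); open("sg","w").write(str(sg))
eoat.grip(0.0)
bot.move_to(pt(.08,.13,0),tool(0,sg)); bot.dwell(.3)
st=read_state(); print(st["t"],st["eef_pos"],pt(.08,.13,0),st["gripper_width"],st["wrist_force"])
F=[]
for _ in range(5): bot.dwell(.04); F.append(read_state()["wrist_force"][2])
print(np.round(F,2))
s=snapshot("scene"); cv2.imwrite("pics/h.png",cv2.resize(s["frame"][120:260,150:330],None,fx=4,fy=4,interpolation=cv2.INTER_CUBIC))
E
```

```text
1 [-0.63  0.42  0.99  1.7  -0.37  1.23  0.71] [-0.43  0.58  0.92  1.69 -0.62  1.27  0.95]
-1 [-0.81  0.65  1.36  1.7  -0.65  1.34 -2.2 ] [-0.62  0.88  1.35  1.69 -0.96  1.49 -1.96]
sg 1
4.8667 [ 0.54855057 -0.10309164  0.12999232] [ 0.54847945 -0.10331799  0.13      ] -6.055959585261988e-07 [-0.25033651  0.77391517  0.66803776]
[-0.15 -0.38  0.32  0.25 -0.2 ]
```

View pics/h.png

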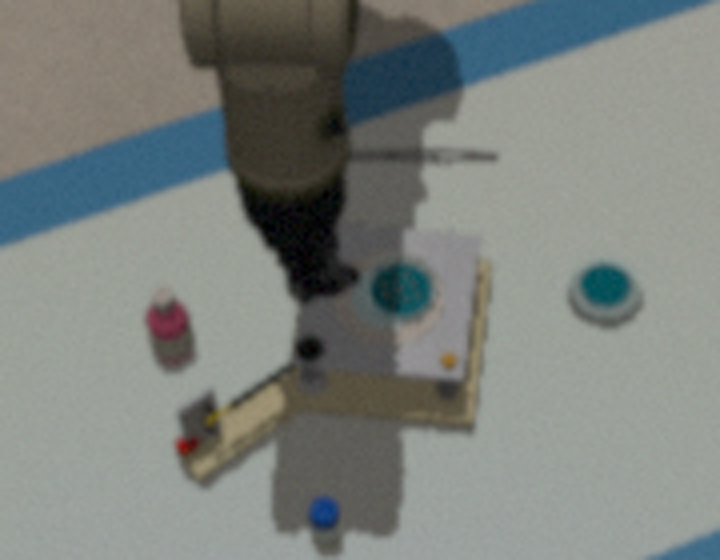

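The finger hovers directly over the pad (pad at about (308,348) in this crop), and the scale and tab stay in view. Next I touch the pad, then press in part way and check.

```bash
cat >> h.py <<'E'
def meas(s,c=.183):
    "pointer-top and tab-top heights (mm) and tip angle from scene depth"
    d=s["depth"]; Y,X=np.mgrid[205:240,188:228]; f,cx,cy=K(s)
    P=(np.stack([(X-cx)/f,(Y-cy)/f,np.ones(X.shape)],-1)*d[205:240,188:228,None]-s["t"])@s["R"]-C0
    al,la,z=P@A,P@B,P[...,2]; fr=s["frame"][205:240,188:228].astype(float)
    y=(abs(la)<.0035)&(z>.028)&(al>.11)&(al<.186)
    r=(redw(fr)>15)&(z>.03)
    return al[y]*1e3,z[y]*1e3,np.sort(z[r]*1e3),la[r]*1e3
E
python3 - <<'E'
from h import *
from cell import *
np.set_printoptions(precision=1,suppress=True,linewidth=150)
al,z,r,_=meas(dict(np.load("scene1.npz"))); print("level: ptr al",al,"z",z,"\ntab z",r)
sg=int(open("sg").read()); f0=np.mean([read_state()["wrist_force"][2] for _ in range(1)])
bot.move_l(pt(.08,.084,0),max_speed=.04)
hit=bot.move_l(pt(.08,.073,0),max_speed=.008,f_stop=1.5)
bot.dwell(.1); st=read_state(); zc=st["eef_pos"][2]; print(hit,st["t"],zc*1e3,st["wrist_force"],f0)
if hit and abs(zc-.076)<.004:
    z0=.076
    bot.move_l(pt(.08,z0,.11),tool(.11,sg),max_speed=.006)
    bot.dwell(.1); st=read_state(); print(st["t"],st["eef_pos"]*1000,pt(.08,z0,.11)*1e3,st["wrist_force"])
    s=avg("scene",4); np.savez("p1.npz",**s); al,z,r,_=meas(s); print("ptr al",al,"z",z,"\ntab z",r)
E
```

```text
level: ptr al [110.9 115.5 113.8 110.1 123.3 119.9 117.9 127.7 125.5 122.1 134.8 132.  129.9 139.3 136.9 133.9 146.5 144.  141.6 138.4 151.7 148.3 145.5 158.2
 156.  152.3 150.7 162.7 160.5 158.1 167.7 165.4 174.5 172.1 169.9 179.4 176.4 181.2] z [70.5 70.1 73.  68.7 72.2 69.1 70.8 71.5 72.6 69.1 71.1 70.1 71.5 70.7 71.1 69.  71.1 70.8 71.3 68.7 73.4 69.8 68.4 71.1 71.9 67.3 70.7 70.6 71.9
 72.  72.3 73.2 71.2 71.8 72.9 72.7 70.4 71.7] 
tab z [37.9 40.5 42.1 42.5 42.9 43.7 44.  44.3 44.5 44.5 45.3 46.5 47.7]
False 8.05 73.03887547356426 [-0.5  1.   0. ] 0.32774146929516884
```

There's no contact at 73 mm, which is unexpected for a 76 mm pad, so I'll look before going lower.

Run:
```python
from h import *
from cell import *
np.set_printoptions(precision=1,suppress=True,linewidth=150)
s=avg("scene",3); t=avg("top",1)
al,z,r,_=meas(s); print("ptr z far",np.median(z[al>160]),"near",np.median(z[al<140]))
st=read_state(); print(st["t"],st["eef_pos"]*1e3,st["wrist_force"],st["gripper_width"])
a=cv2.resize(s["frame"][180:240,185:260].astype(np.uint8),None,fx=8,fy=8,interpolation=cv2.INTER_CUBIC)
cv2.imwrite("pics/t.png",a)
```

```text
ptr z far 71.37366407408527 near 71.14945141625894
8.25 [ 548.5 -103.3   73. ] [ 0.3 -0.7 -0.1] -7.02093214145065e-05
```

View pics/t.png

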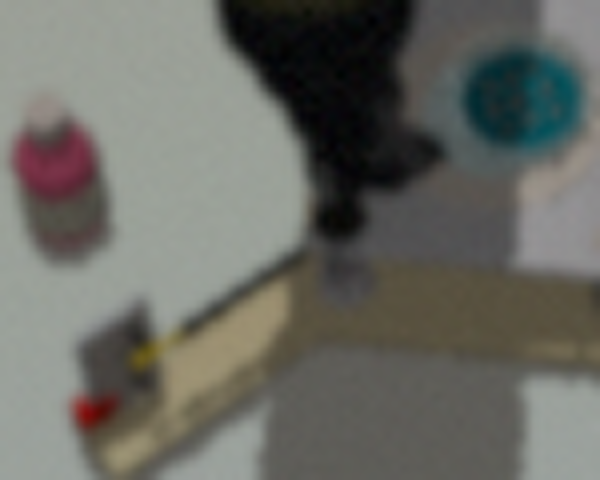

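The finger is lined up over the pad, which is still visible at (338,215) in this crop, and the pointer hasn't moved. So the physical tip sits a few mm behind the TCP. I'll keep descending with the force stop.

Run:
```python
from h import *
from cell import *
np.set_printoptions(precision=1,suppress=True,linewidth=150)
hit=bot.move_l(pt(.08,.064,0),max_speed=.008,f_stop=1.5)
bot.dwell(.1); st=read_state(); print(hit,st["t"],st["eef_pos"]*1e3,st["wrist_force"])
s=avg("scene",3); al,z,r,_=meas(s); print("ptr z far",np.median(z[al>160]),"near",np.median(z[al<140]))
```

```text
False 9.625 [ 548.5 -103.3   64. ] [ 0.6 -1.5 -0.1]
ptr z far 71.16522970740886 near 72.35965914067971
```

Still no contact at 64 mm. I'll measure the finger itself with depth.

Run:
```python
from h import *
from cell import *
np.set_printoptions(precision=0,suppress=True,linewidth=190)
s=avg("scene",2)
f,cx,cy=K(s); y0,y1,x0,x1=190,216,219,240
Y,X=np.mgrid[y0:y1,x0:x1]
P=(np.stack([(X-cx)/f,(Y-cy)/f,np.ones(X.shape)],-1)*s["depth"][y0:y1,x0:x1,None]-s["t"])@s["R"]-C0
print("z/along/lat, V"); V=s["frame"].max(2)[y0:y1,x0:x1]
for i in range(y1-y0): print(y0+i," ".join("%3d/%3d/%3d"%(P[i,j,2]*1e3,P[i,j]@A*1e3,P[i,j]@B*1e3) for j in range(0,x1-x0,2)))
cv2.imwrite("pics/u.png",cv2.resize(s["frame"][185:235,195:260].astype(np.uint8),None,fx=10,fy=10,interpolation=cv2.INTER_CUBIC))
```

```text
z/along/lat, V
190 230/111/ 16 232/107/ 21 237/105/ 28 237/100/ 31 234/ 94/ 33 233/ 89/ 36 227/ 83/ 37 218/ 75/ 36  73/ 21/-35  74/ 16/-30  76/ 11/-25
191 224/111/ 16 229/108/ 22 229/104/ 26 230/100/ 30 226/ 94/ 32 223/ 88/ 34 218/ 82/ 35 214/ 76/ 36 206/ 69/ 36  76/ 19/-26  71/ 12/-25
192 163/ 94/-13 174/ 93/ -4 225/105/ 27 223/ 99/ 29 208/ 90/ 25 215/ 88/ 32 216/ 83/ 36 205/ 75/ 35 207/ 71/ 39  74/ 21/-24  72/ 15/-21
193 159/ 95/-12 167/ 93/ -5 201/ 99/ 16 196/ 93/ 18 201/ 90/ 24 209/ 88/ 32 211/ 84/ 37 205/ 77/ 37 206/ 73/ 41  73/ 23/-22  75/ 18/-16
194   2/ 49/-94 162/ 94/ -4 191/ 98/ 14 194/ 94/ 19 194/ 90/ 23 209/ 90/ 35 206/ 84/ 37 199/ 77/ 37 202/ 74/ 42  71/ 24/-20  73/ 20/-14
195   3/ 52/-90 145/ 91/-10 175/ 95/  9 182/ 92/ 16 188/ 90/ 23 200/ 89/ 33 203/ 85/ 38 199/ 79/ 40  71/ 32/-21  76/ 28/-14  78/ 24/ -9
196   2/ 54/-87 136/ 90/-12 169/ 95/  8 177/ 93/ 16 180/ 89/ 22 193/ 89/ 32 201/ 87/ 40 197/ 81/ 42 197/ 76/ 45  76/ 31/-11  74/ 25/ -8
197  -3/ 55/-87 139/ 93/ -7 170/ 98/ 12 172/ 94/ 16 158/ 84/ 13 147/ 76/ 11 142/ 70/ 12 195/ 82/ 43 192/ 77/ 46 180/ 68/ 43  70/ 26/ 
[... 1750 characters left out ...]
/ 61/ 28  72/ 56/ 32
211   0/ 88/-41  70/103/ -2  67/ 97/  0  58/ 90/  0  65/ 87/  7  68/ 83/ 13  72/ 79/ 19  76/ 75/ 24  68/ 67/ 25  74/ 64/ 32  78/ 61/ 38
212  68/110/ -3  73/106/  2  22/ 87/-18  49/ 89/ -1  41/ 82/  0  51/ 80/  8  32/ 69/  2  24/ 61/  3  23/ 56/  7  18/ 49/  8  69/ 60/ 36
213  68/112/  0  23/ 94/-19  18/ 88/-17  39/ 89/ -3  47/ 86/  4  39/ 78/  5  27/ 70/  3  17/ 61/  2  21/ 57/  9  20/ 52/ 12  18/ 46/ 16
214   1/ 96/-30  23/ 97/-16  21/ 91/-12  31/ 89/ -3  41/ 86/  4  42/ 82/  9  28/ 72/  7  18/ 64/  6  25/ 61/ 13  24/ 56/ 17  19/ 49/ 19
215  22/104/-17  23/ 99/-12  19/ 93/-10  26/ 89/ -3  35/ 87/  5  33/ 81/  8  26/ 74/  8  21/ 67/ 10  16/ 61/ 12  19/ 56/ 18  18/ 51/ 22
```

View pics/u.png

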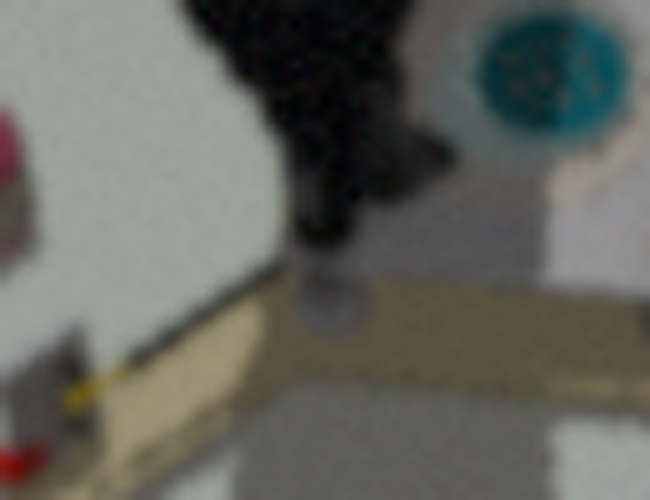

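The depth shows the finger's lower end near z ≈ 95–100 while the reported TCP is at 64. So the tip really is about 30 mm behind the reported TCP, still about 20 mm above the pad and lined up with it (outer edge at about 90 mm along, so centred near 80). I'll go on down with the force stop, trusting contact and the camera over the TCP figure.

Run:
```python
from h import *
from cell import *
np.set_printoptions(precision=1,suppress=True,linewidth=150)
hit=bot.move_l(pt(.08,.030,0),max_speed=.012,f_stop=1.7)
st=read_state(); print(hit,st["t"],st["eef_pos"]*1e3,st["wrist_force"])
bot.dwell(.1); st=read_state(); print(st["t"],st["eef_pos"]*1e3,st["wrist_force"])
s=avg("scene",3); al,z,r,_=meas(s); print("ptr z far",np.median(z[al>160]),"near",np.median(z[al<140]))
```

```text
True 11.35 [ 548.5 -103.4   47.5] [0.4 0.2 2.4]
11.45 [ 548.5 -103.4   47.6] [1.5 0.1 3. ]
ptr z far 69.60458626645735 near 70.59266920947717
```

Contact at TCP z = 47.6, with about 3 N and the plate barely moving. I'll tilt the tool rigidly about the hinge to a partial angle, then check the pointer.

```bash
cat >> h.py <<'E'
def theta(s):
    al,z,r,_=meas(s); k=al>115; k&=abs(z-np.polyval(np.polyfit(al[k],z[k],1),al))<4
    th=np.median((71.2-z[k])/al[k]); return th,k.sum(),68.5-.1-183*np.sin(th)
E
python3 - <<'E'
from h import *
from cell import *
np.set_printoptions(precision=1,suppress=True,linewidth=150)
sg=int(open("sg").read()); th=.11; z0=.048
bot.move_l(pt(.08,z0,th),tool(th,sg),max_speed=.006)
bot.dwell(.05); st=read_state(); print(st["t"],st["eef_pos"]*1e3,pt(.08,z0,th)*1e3,st["wrist_force"])
s=avg("scene",4); np.savez("p1.npz",**s); print("theta,n,tip",theta(s)); al,z,r,_=meas(s); print(np.c_[al,z][al>150].T,"tab z",r)
E
```

```text
13.175 [ 547.5 -100.7   39.3] [ 547.8 -100.9   39.3] [ 0.7 -0.4  4.6]
theta,n,tip (np.float64(0.11091146068776324), np.int64(35), np.float64(48.14479011522158))
[[152.7 150.9 160.6 158.1 155.2 164.8 163.1 159.8 169.7 167.2 173.5 170.5 178.4 175.4 180.5]
 [ 51.6  54.5  54.8  54.7  53.3  52.9  56.5  53.   54.1  54.   50.6  48.8  52.1  49.9  52.2]] tab z [37.8 37.9 39.3 40.9 42.2 43.2 43.5 43.6 43.6 45.3 46.1 46.3 46.4 47.2]
```

The plate follows: measured θ 0.111 against 0.110 commanded. Now the final press to θ ≈ 0.160 (tip ≈ 39 mm), then a check.

Run:
```python
from h import *
from cell import *
np.set_printoptions(precision=1,suppress=True,linewidth=150)
sg=int(open("sg").read()); th=.160; z0=.048
bot.move_l(pt(.08,z0,th),tool(th,sg),max_speed=.005)
st=read_state(); print(st["t"],st["eef_pos"]*1e3,pt(.08,z0,th)*1e3,st["wrist_force"])
s=avg("scene",6); np.savez("p2.npz",**s); print("theta,n,tip",theta(s)); al,z,r,la=meas(s); print(np.c_[al,z][al>160].T,"tab z",r,la)
c=cv2.resize(np.clip(s["frame"][180:245,185:265]*1.3,0,255).astype(np.uint8),None,fx=9,fy=9,interpolation=cv2.INTER_CUBIC)
cv2.imwrite("pics/p2.png",c)
# expected pixels: tip, and tab centre if at 38.3
for nm,X in(("tip@level w tab",C0+A*.1825+[0,0,.0385]),("tab front 38.5",C0+A*.2027-B*.0035+[0,0,.0385])): print(nm,(proj(s,X)-[185,180]+.5)*9)
```

```text
14.3417 [547.2 -99.4  35.6] [547.4 -99.6  35.5] [0.  0.2 7.4]
theta,n,tip (np.float64(0.1660440726686511), np.int64(35), np.float64(38.15336952863174))
[[162.8 160.6 166.8 164.3 173.6 171.6 168.3 178.6 176.3 179.8]
 [ 46.   47.5  43.3  43.5  41.9  44.2  40.8  43.7  44.7  39.8]] tab z [38.4 40.  41.  42.2 43.6 44.1 44.2 44.6 44.6 45.  45.2 45.3 46.1] [-13.1 -10.9  -8.6  -6.8  -4.6 -10.9  -7.3  -5.5  -2.9  -3.9  -4.4  -4.5  -3.7]
tip@level w tab [160.5 451. ]
tab front 38.5 [108.6 475.7]
```

View pics/p2.png

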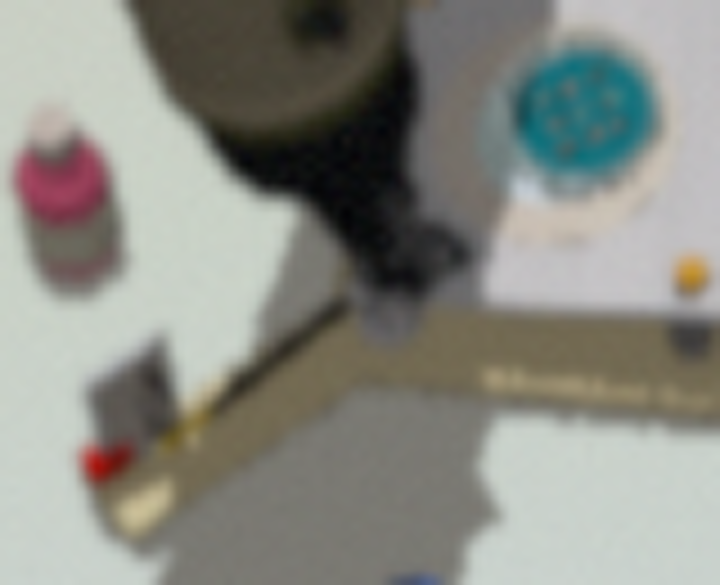

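The pointer tip at about (165,440) stands level with the tab at about (105,463), which is right for the perspective. Depth puts the tip at 38–39 mm against a tab centre of 38–39. The measured force of 7.4 N matches the spring at 0.16 rad (7.2 N). The dish is unmoved. Now I hold, release gently and come clear.

Run:
```python
from h import *
from cell import *
sg=int(open("sg").read()); z0=.048
bot.dwell(2.3); print("held",theta(avg("scene",2)),read_state()["wrist_force"][2])
bot.move_l(pt(.08,z0,.0),tool(0,sg),max_speed=.005); bot.dwell(.2)
st=read_state(); print(st["t"],st["eef_pos"],st["wrist_force"],theta(avg("scene",2)))
bot.move_l(pt(.08,z0+.008,0),max_speed=.01); bot.move_l(pt(.08,z0+.10,0),max_speed=.08); bot.dwell(.3)
st=read_state(); print(st["t"],st["eef_pos"],st["wrist_force"])
S=avg("scene",4); print("final",theta(S),"tab z",np.median(meas(S)[2]))
a=dict(np.load("scene1.npz"))
for nm,w,c in(("tab",redw,(196,231)),("teal",lambda f:np.clip(f[...,0]-f[...,2]-30,0,None),(250,192)),("vial",lambda f:np.clip(f[...,0]-f[...,2]-40,0,None),(231,248)),("covered",lambda f:np.clip(f[...,0]-f[...,2]-30,0,None),(300,191)),("bottle",redw,(191,201))):
    print(nm,cen(w(a["frame"]),c,7).round(2),cen(w(S["frame"]),c,7).round(2))
cv2.imwrite("pics/f.png",cv2.resize(S["frame"][120:260,150:330].astype(np.uint8),None,fx=4,fy=4,interpolation=cv2.INTER_CUBIC))
```

```text
held (np.float64(0.16563864595706684), np.int64(34), np.float64(38.22654467315753)) 7.440052809623648
20.0167 [ 0.54826763 -0.10321197  0.04787649] [-1.55928472  0.29381905  1.96884085] (np.float64(0.007435523712750179), np.int64(31), np.float64(67.03931169871286))
22.6667 [ 0.548374   -0.10334782  0.14780128] [0.42735006 0.05062155 0.25278371]
final (np.float64(-1.4823189050148112e-05), np.int64(33), np.float64(68.40271264359609)) tab z 44.08913292821314
tab [195.87 230.99] [195.88 230.98]
teal [249.75 192.16] [251.99 192.33]
vial [230.54 247.61] [230.57 247.47]
covered [300.87 190.93] [300.88 190.94]
bottle [191.31 200.23] [191.32 200.23]
```

View pics/f.png

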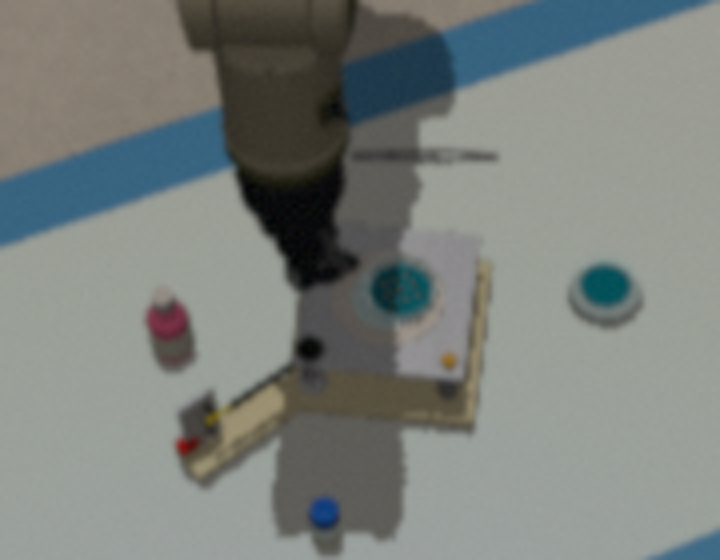

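The plate is level again with the finger clear. Nothing has moved: the dish is at (400,290) as in the hover picture, and its centroid shift comes from the arm's half-shadow. Handing in.

```bash
python3 -c "
from cell import *
bot.sign_off()"
```

```text
the job is handed in; nothing more can be done
```

The job is done and handed in at about 23 s of robot time. With the shut fingertip I pressed the thumb pad down until the pointer was level with the red tab and held it for about 2.7 s. I then let the corner rise gently to level and lifted clear.

**Tilt reached:** while held, the camera gave a tilt of 0.160–0.166 rad, putting the pointer tip at about 38–39 mm. I measured the tab centre at about 38–39 mm, so it was well inside the ±5 mm. The measured force of 7.4 N fits the spring at that tilt (7.2 N).

**After release:** the pointer read level (0.000 rad) and there was no contact force beyond sensor noise. The tab, vial, bottle and covered dish were within 0.15 pixel of their starting places. The forceps I only saw unmoved in the picture.

**Checks that disagreed:**
- **Tool tip:** the shut fingertip sits about 28 mm behind the reported TCP. I found contact by force stop and camera depth instead; the descent past the nominal height touched nothing.
- **Dish:** its colour centroid shifted about 2 pixels from the first frames. I put that down to the arm's shadow across it, because it sits at the same place in the hover pictures before and after pressing.

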